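# Register a printing block in the corner stop

### The arm

A 6-joint arm with a two-finger parallel gripper is mounted at the origin on the work surface. World frame = base frame: x ahead of the robot, y to its left, z up, the work surface at z = 0. Lengths are in m, angles in rad, forces in N, time in s.
With the tool pointing down it reaches from about 0.3 to 0.95 m from the base axis. Payload 3.1 kg.
Tool frame: the origin (TCP) lies between the finger pads; the fingertips stand 14 mm ahead of it and the grasp point (between the pads) lies 5 mm behind it (robot.nose_length is the distance from the TCP to the fingertips, in m); z points along the fingers, y is the line along which they close (so a half turn about z gives the same grasp; the last joint's range is limited). The gripper opens to 85 mm and grips with 20 to 120 N. Pads are 22 mm wide; open, the fingers measure 114 mm over their backs; the gripper's body (76 mm by 85 mm) begins 54 mm behind the grasp point. The pads swing forward as they close: fully open they stand 13 mm farther back than shut.
Start: joints at [1.25, 0.308, 1.634, -0, 1.2, -0.07], TCP at [0.155, 0.605, 0.245] pointing down, gripper open.
Joint ranges: [-3.06, 3.06], [-0.79, 1.96], [0.05, 2.63], [-1.19, 4.34], [0.05, 2.64], [-2.94, 2.94]. Speed limits (rad/s): [2.79, 2.79, 3.14, 3.14, 3.14, 3.14].

### API

Orientations are given as a 3x3 rotation matrix whose columns are the frame's x, y, z axes.
In Python, from cell import robot gives the robot as it stands. The module is installed in compiled form; this text tells all that it offers.
- The arm moves only by the tool servo_tool, never from a script. Its argument "steps" is a list of rows, each a list of 7 numbers: the opening, from 0 (shut) to 1 (fully open), then the shift along the tool's x, y, z in m, then the turn, a rotation vector about the tool's x, y, z in rad. In form: [[fingers, x, y, z, ax, ay, az], ...]. A call has 1 to 10 rows; each row is the pose to reach, as a shift and turn from the pose commanded when the call began, along the tool's axes at that moment; what a row does not reach only later rows make up. A row lasts 1/8 s, in which the tool goes at most 62.5 mm and 10.7 degrees, less where a joint would pass 70% of its speed; a pose out of reach is approached as far as the arm can. A call with a gripper value outside its range is refused whole. The fingers move at their own pace and stop on an object; the grip force is fixed at half the most. Time passes only in rows, so rows that repeat a pose let the fingers close. It gives the time, the measured TCP pose, the force, the opening and the grip force at its end, in the units of the state.
- robot.get_obs(): the state, without advancing time (a new reading comes with each control period).
- robot.camera(name): name is "side" or "top" or "wrist"; returns a dict with "pixels" (420x560x3 uint8, red, green, blue), "intrinsics" (3x3 intrinsics, pixels), "D" ([k1, k2, p1, p2, k3] as OpenCV has them; the pictures are not rectified), "world_to_cam" (4x4, takes a point from world to camera coordinates). Camera axes: x right, y up, looking along -z (the intrinsics and any distortion apply to the point x, -y, -z); pixel columns grow to the right and rows downward; lengths in m; the calibration is good to about 2 mm. A picture is of the moment at which its call begins. There is no depth.
- robot.hand_in(): hands the job in; it is judged then, once.
The state is a dict: "time_s": time; "q": joint angles; "joint_vel": joint speeds; "joint_torque": joint torques, N m; "tcp_pos": TCP position; "ee_rot": TCP orientation; "contact_force": force on the tool from outside, world axes, zero at the start; "wrist_torque": the same for the moment, N m; "grip_width": finger opening in m; "gripper_force": force on a finger pad.
Only numpy, scipy, OpenCV 4.12 (cv2) and the standard library are available. Lean on these libraries where they do the work, as an engineer would, in place of code of your own. Each camera call takes 0.05 s, during which the arm holds its last target. There are 200 camera calls.

### The job

Push the wooden printing block along the cutting mat with the fingertips until it is seated square in the inner corner of the aluminium L-shaped stop, one long side flush against the longer arm and one short end flush against the shorter arm. It must stay flat on the mat, never picked up or tipped; leave the glass jar, the tin lid and the pliers where they are, and finish clear of everything.

Things in the scene. Friction and masses are not known exactly. Their poses are not given: they have to be found in the camera images.
- print_block: loose block of pale wood, 90 mm long (its x), 60 mm wide (y), 24 mm high, about 0.12 kg, with a flat dark moth motif on top; origin at the centre of its underside. Starts flat on the mat inside the L, 3 to 8 cm short of its seat along each axis of the stop, turned up to 0.35 rad from it. About 1 N slides it.
- corner_stop: L of aluminium bar, 15 mm high, 12 mm thick, fixed on the teal mat (flat, top at z = 3 mm); origin at the inner corner, at mat height. Longer arm: inner face y = 0, 170 mm from the corner towards -x. Shorter: inner face x = 0, 75 mm towards -y. The L opens roughly to the robot. Seated, the block's centre is at x = -45, y = -30 mm, its x axis along the stop's x (either way round).
- jar: closed glass jar with a metal cap, 66 mm across, 75 mm high, loose, standing outside the longer arm; origin at the centre of its underside. Not to be moved.
- tin_lid: red tin lid, 72 mm across, 12 mm high, loose, lying beyond the outer corner of the stop; origin at the centre of its underside. Not to be moved.
- pliers: small pliers with blue handles, 135 mm long (along x, jaws to +x), 56 mm wide, 12 mm high, loose, lying beyond the shorter arm; origin near the pivot, on the mat. Not to be moved.
Things that resemble listed ones, but are neither listed nor needed, are in the scene too. Of the things like the print_block, leave any that is blue; of the rest the larger one is meant.

How it is judged:
At the end, for the whole second after the job is handed in: The block lies flat and at rest on the mat within 2.5 mm of both arms of the stop and square to them within 0.035 rad (2 degrees), its long side along the longer arm; the jar, the lid and the pliers are within 10 mm of where they started (x of print_block in the frame of corner_stop between -0.0475 and -0.042 m and y of print_block in the frame of corner_stop between -0.0325 and -0.027 m and angle between the x axis of print_block and the x axis of corner_stop, either way round below 0.035 rad and angle between print_block's own z axis and vertical below 0.03 rad and height (world z) of print_block below 0.005 m and linear speed of print_block below 0.01 m/s and distance of each of jar, tin_lid, pliers from where it was at the start of the episode below 0.01 m); the robot touches nothing.
It fails at once if the block is lifted (more than 6 mm off the mat) or tipped (more than 0.15 rad) (height (world z) of print_block above 0.009 m or angle between print_block's own z axis and vertical above 0.15 rad).
It fails at once if the jar, the tin lid or the pliers are moved by more than 10 mm (distance of any of jar, tin_lid, pliers from where it was at the start of the episode above 0.01 m).
It also fails if it takes over 40 s, if anything falls off the work surface, if the arm or the gripper's body presses on something with over 40 N, if the wrist force passes 120 N, or if a joint passes its speed limit or range.

## Working session

There is one attempt and no reset: what is moved stays moved. The work goes in short steps, Python scripts to look and compute and a tool call to move; the robot and the scene stay as the last step left them, time stands still between calls to the robot, and variables do not carry over. Pictures are saved under pics/ and viewed, at most 10 in all, crops included, and the job is handed in when it is done.

Besides the shell and the picture viewer there is one more tool, called after "Call:" in YAML: its name, and indented under it one key for each argument. servo_tool: Moves the arm, as the interface text tells. Its arguments: {"type":"object","properties":{"steps":{"type":"array","items":{"type":"array","items":{"type":"number"}}}},"required":["steps"]}

```bash
mkdir -p pics; cat > h.py <<'E'
import numpy as np, cv2
from cell import robot
def ray(c,uv):
    uv=np.array(uv,float).reshape(-1,1,2)
    n=cv2.undistortPoints(uv,np.array(c["intrinsics"]),np.array(c["D"])).reshape(-1,2)
    T=np.array(c["world_to_cam"]);R=T[:3,:3];t=T[:3,3]
    d=np.c_[n[:,0],-n[:,1],-np.ones(len(n))]@R
    return -R.T@t,d
def onz(c,uv,z):
    o,d=ray(c,uv); s=(z-o[2])/d[:,2]; return o+d*s[:,None]
def proj(c,P):
    P=np.array(P,float).reshape(-1,3);T=np.array(c["world_to_cam"])
    q=P@T[:3,:3].T+T[:3,3]; q=q*[1,-1,-1]
    return cv2.projectPoints(q,np.zeros(3),np.zeros(3),np.array(c["intrinsics"]),np.array(c["D"]))[0].reshape(-1,2)
def shot(n,f):
    c=robot.camera(n);cv2.imwrite("pics/"+f,c["pixels"][:,:,::-1]);return c
E
python3 - <<'E'
from h import *
import pickle
for n in("top","side"):
    c=shot(n,n+"0.png"); pickle.dump(c,open(n+"0.pkl","wb"))
print(robot.get_obs())
E
```

```text
{'time_s': 0.1, 'q': array([ 1.25030525e+00,  3.08951673e-01,  1.63509124e+00,  1.56319681e-05,
        1.19971432e+00, -6.97188199e-02]), 'joint_vel': array([ 4.22314058e-04, -7.73935288e-04, -3.45427163e-03, -5.01083461e-05,
       -4.24390373e-04,  2.13461671e-03]), 'joint_torque': array([ 3.61179837e-04, -4.16407013e+01, -2.77644736e+01, -5.19985531e-05,
        4.07274842e-03,  1.68116742e-05]), 'tcp_pos': array([0.15489532, 0.60473918, 0.24412565]), 'ee_rot': array([[-9.68719606e-01,  2.48156887e-01, -6.95736718e-04],
       [ 2.48157807e-01,  9.68717452e-01, -2.04976329e-03],
       [ 1.65309425e-04, -2.15829838e-03, -9.99997657e-01]]), 'contact_force': array([ 0.56384908, -0.03244859, -0.13821851]), 'wrist_torque': array([-0.00784655, -0.01643105,  0.03395171]), 'gripper_force': 0.0, 'grip_width': 0.08537166385611901}
```

View pics/top0.png

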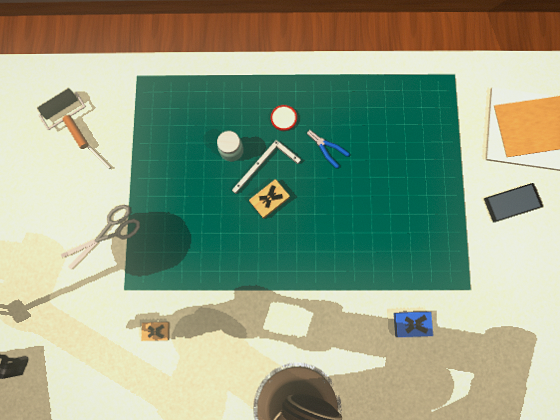

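View pics/side0.png

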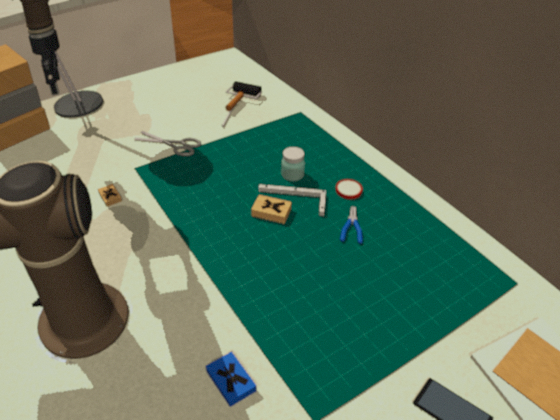

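The top view shows the pale block at (269,198). The stop's corner is near (277,145), with the long arm running to (235,190) and the short arm to (300,160). The jar is at (229,145), the lid at (284,118) and the pliers at (327,145). The side view agrees, with the block at (272,208). The blue block and the small block are decoys. At about 2.5 mm per pixel this is coarse, so I'll get rough positions here and then use the wrist camera.

```bash
python3 - <<'E'
from h import *
import pickle
c=pickle.load(open("top0.pkl","rb"));s=pickle.load(open("side0.pkl","rb"))
def blk(c,lo):
    h=cv2.cvtColor(c["pixels"],cv2.COLOR_RGB2HSV)
    return h
h=cv2.cvtColor(c["pixels"],cv2.COLOR_RGB2HSV)
m=cv2.inRange(h,(8,70,120),(28,255,255)); m[:170]=0;m[225:]=0;m[:,:240]=0;m[:,300:]=0
k=max(cv2.findContours(m,0,1)[0],key=cv2.contourArea)
W=onz(c,k.reshape(-1,2),.027)[:,:2]
r=cv2.minAreaRect((W*1000).astype(np.float32));print("block",r)
for n,uv,z in[("corner",(277,144),.018),("longend",(236,190),.018),("shortend",(299,161),.018),("jar",(229,138),.078),("lid",(284,118),.015),("pliers",(325,143),.01),("plierstips",(310,133),.01)]:
    print(n,onz(c,uv,z)[0].round(3))
for n,uv,z in[("blk",(272,206),.027),("corner",(324,191),.018),("longend",(261,187),.018),("shortend",(322,212),.018)]:
    print("side",n,onz(s,uv,z)[0].round(3))
w=shot("wrist","w0.png");T=np.array(w["world_to_cam"]);print(w["intrinsics"],"cam",-T[:3,:3].T@T[:3,3],T[2,:3])
E
```

```text
block ((527.9187622070312, 74.25702667236328), (61.32666015625, 91.31920623779297), 39.031944274902344)
corner [0.679 0.053 0.018]
longend [0.551 0.162 0.018]
shortend [ 0.631 -0.006  0.018]
jar [0.675 0.176 0.078]
lid [0.754 0.034 0.015]
pliers [ 0.684 -0.077  0.01 ]
plierstips [ 0.712 -0.037  0.01 ]
side blk [0.531 0.066 0.027]
side corner [0.689 0.052 0.018]
side longend [0.554 0.156 0.018]
side shortend [ 0.634 -0.013  0.018]
[[303.49729975   0.         285.37143658]
 [  0.         303.49729975 206.73849139]
 [  0.           0.           1.        ]] cam [0.0796415  0.62391881 0.37337472] [-0.29444924  0.07680572  0.95257573]
```

Call:
servo_tool:
  steps:
    - [0.35,-0.51,-0.5,0.025,0,0,2.02]
    - [0.35,-0.51,-0.5,0.025,0,0,2.02]
    - [0.35,-0.51,-0.5,0.025,0,0,2.02]
    - [0.35,-0.51,-0.5,0.025,0,0,2.02]
    - [0.35,-0.51,-0.5,0.025,0,0,2.02]
    - [0.35,-0.51,-0.5,0.025,0,0,2.02]
    - [0.35,-0.51,-0.5,0.025,0,0,2.02]
    - [0.35,-0.51,-0.5,0.025,0,0,2.02]
    - [0.35,-0.51,-0.5,0.025,0,0,2.02]
    - [0.35,-0.51,-0.5,0.025,0,0,2.02]

```text
time_s: 1.4
tcp_pos: [0.4794, 0.0693, 0.2234]
ee_rot: [[0.532, 0.846, 0.0], [0.846, -0.532, 0.0], [0.001, 0.0, -1.0]]
contact_force: [0.2, 1.2, -0.6]
grip_width: 0.03
gripper_force: 0.0
```

Call:
servo_tool:
  steps:
    - [0.35,-0.038,0.075,0,0,0,0.13]
    - [0.35,-0.038,0.075,0,0,0,0.13]
    - [0.35,-0.038,0.075,0,0,0,0.13]
    - [0.35,-0.038,0.075,0,0,0,0.13]

```text
time_s: 1.9
tcp_pos: [0.5213, 0.0006, 0.2229]
ee_rot: [[0.632, 0.775, -0.002], [0.775, -0.632, 0.001], [-0.0, -0.002, -1.0]]
contact_force: [0.5, -0.0, -0.0]
grip_width: 0.0298
gripper_force: 0.0
```

```bash
python3 - <<'E'
from h import *
import pickle
c=shot("wrist","w1.png"); pickle.dump(c,open("w1.pkl","wb"))
print(proj(c,[[.528,.074,.027],[.67,.05,.018]]),robot.get_obs()["tcp_pos"],robot.nose_length)
E
```

```text
[[245.89991152 127.11318483]
 [368.58377801  55.03854128]] [0.52131648 0.00085712 0.22304981] 0.014
```

View pics/w1.png

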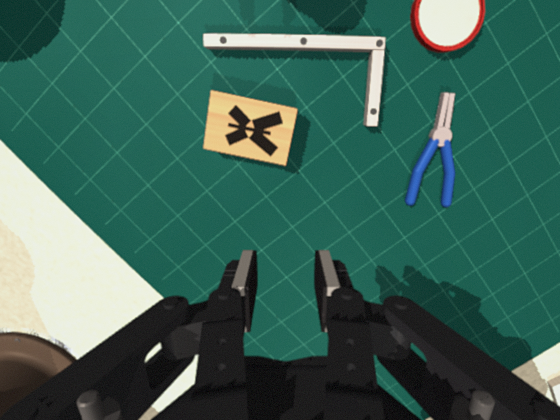

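The wrist view shows the block centred at (252,128) with corners near (211,91), (297,107), (287,165) and (204,150). The L's inner corner is near (369,50), its long arm end at (204,40) and its short arm end at (372,125). Next I'll fit the edges.

```bash
cat >> h.py <<'E'
def rect(c,m,z):
    k=max(cv2.findContours(m,0,1)[0],key=cv2.contourArea)
    W=onz(c,k.reshape(-1,2),z)[:,:2]*1000
    return k,W,cv2.minAreaRect(W.astype(np.float32))
def meas(c,block_only=False):
    h=cv2.cvtColor(c["pixels"],cv2.COLOR_RGB2HSV)
    m=cv2.inRange(h,(8,60,150),(28,255,255));m=cv2.morphologyEx(m,cv2.MORPH_CLOSE,np.ones((7,7)))
    out={"block":rect(c,m,.027)[2]}
    return out,h
E
python3 - <<'E'
from h import *
import pickle
c=pickle.load(open("w1.pkl","rb"))
o,h=meas(c);print(o)
for uv in[(280,41),(280,48),(280,51),(374,90),(365,90)]:print(uv,h[uv[1],uv[0]])
m=cv2.inRange(h,(0,0,185),(180,60,255));m[:25]=0;m[135:]=0;m[:,:195]=0;m[:,392:]=0
k,W,r=rect(c,m,.018);print("bar",len(k),r)
# inner edges of the top face: transitions per column / row
P=[]
for u in range(215,355,2):
    v=np.where(m[:,u])[0]; P.append((u,v.max()+.5))
Q=[]
for v in range(58,118,2):
    u=np.where(m[v])[0]; Q.append((u.min()-.5,v))
L=onz(c,P,.018)[:,:2].astype(np.float32);S=onz(c,Q,.018)[:,:2].astype(np.float32)
def fit(A):
    a=cv2.fitLine(A,cv2.DIST_HUBER,0,.001,.001).ravel();r=(A-a[2:])@np.array([-a[1],a[0]]);print("res",r.std());return a
a,b=fit(L),fit(S)
print(np.degrees(np.arctan2(a[1],a[0])),np.degrees(np.arctan2(b[1],b[0])))
t=np.linalg.solve(np.c_[a[:2],-b[:2]],b[2:]-a[2:]);C=a[2:]+t[0]*a[:2];print("corner",C)
print(onz(c,[[448,14]],.015),onz(c,[[443,134]],.01))
u=a[:2]*np.sign(a[0]);v=np.array([-u[1],u[0]]);np.savez("stop.npz",C=C,u=u,v=v)
bc=np.array(o["block"][0])/1000-C;print("block in stop",bc@u,bc@v)
print("cam",-np.array(c["world_to_cam"])[:3,:3].T@np.array(c["world_to_cam"])[:3,3])
E
```

```text
{'block': ((529.515380859375, 70.97952270507812), (60.33439636230469, 90.18901062011719), 38.98334503173828)}
(280, 41) [ 35  12 238]
(280, 48) [13 38 94]
(280, 51) [ 84 163  64]
(374, 90) [ 24  15 236]
(365, 90) [ 82 122  88]
bar 543 ((595.4784545898438, 79.28819274902344), (86.22891998291016, 182.02191162109375), 49.677371978759766)
res 0.0003099866
res 0.00032162562
-39.964764 50.035175
corner [0.6764316  0.05258749]
[[0.75636238 0.03172107 0.015     ]] [[ 0.6916756  -0.06863181  0.01      ]]
block in stop -0.12441590935222775 -0.08027031550174221
cam [0.57039855 0.0603337  0.35211277]
```

Call:
servo_tool:
  steps:
    - [0.35,-0.004,-0.038,0.06,0,0,0.014]
    - [0.35,-0.004,-0.038,0.12,0,0,0.014]
    - [0.35,-0.004,-0.038,0.17,0,0,0.014]
    - [0.35,-0.004,-0.038,0.19,0,0,0.014]
    - [0.35,-0.004,-0.038,0.202,0,0,0.014]
    - [0.35,-0.004,-0.038,0.202,0,0,0.014]

```text
time_s: 2.7
tcp_pos: [0.49, 0.0211, 0.0213]
ee_rot: [[0.642, 0.766, -0.001], [0.766, -0.642, 0.0], [-0.0, -0.001, -1.0]]
contact_force: [-0.7, -1.0, -0.2]
grip_width: 0.0299
gripper_force: 0.0
```

```bash
cat >> h.py <<'E'
def state(c=None):
    d=np.load("stop.npz");C,u,v=d["C"],d["u"],d["v"];o=robot.get_obs();p=o["tcp_pos"]
    q=p[:2]-C;R=o["ee_rot"];print("t",o["time_s"],"tcp stop mm",(1000*q@u).round(1),(1000*q@v).round(1),"z",p[2].round(4))
    print("toolx in stop deg",np.degrees(np.arctan2(R[:2,0]@v,R[:2,0]@u)).round(2),"F stop",(o["contact_force"][:2]@u).round(1),(o["contact_force"][:2]@v).round(1),o["contact_force"][2].round(1))
    if c is not None:
        r=meas(c)[0]["block"];b=np.array(r[0])/1000-C
        e=cv2.boxPoints(r);l=max((e[1]-e[0],e[2]-e[1]),key=np.linalg.norm);a=np.degrees(np.arctan2(l@v,l@u))
        print("block mm",(1000*b@u).round(1),(1000*b@v).round(1),"ang",((a+90)%180-90).round(2),"size",np.round(r[1],1))
E
python3 - <<'E'
from h import *
c=shot("wrist","w2.png");state(c)
E
```

```text
t 2.75 tcp stop mm -121.8 -143.4 z 0.0221
toolx in stop deg 89.98 F stop -0.5 -0.5 0.6
block mm -124.4 -80.5 ang -10.95 size [60.2 90.1]
```

View pics/w2.png

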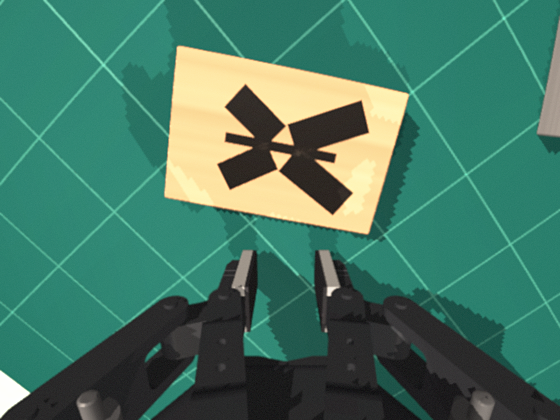

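The open fingertips are behind the block's long side, at (245,255) and (325,255), and the block spans (165,45)–(408,235). Now I'll push along tool +x.

Call:
servo_tool:
  steps:
    - [0.35,0.012,0,0,0,0,0]
    - [0.35,0.02,0,0,0,0,0]
    - [0.35,0.026,0,0,0,0,0]
    - [0.35,0.032,0,0,0,0,0]
    - [0.35,0.038,0,0,0,0,0]
    - [0.35,0.044,0,0,0,0,0]
    - [0.35,0.05,0,0,0,0,0]
    - [0.35,0.056,0,0,0,0,0]
    - [0.35,0.06,0,0,0,0,0]
    - [0.35,0.062,0,0,0,0,0]

```text
time_s: 4.0
tcp_pos: [0.5305, 0.068, 0.0214]
ee_rot: [[0.643, 0.766, -0.0], [0.766, -0.643, -0.0], [-0.0, -0.0, -1.0]]
contact_force: [-0.3, -0.7, 0.5]
grip_width: 0.03
gripper_force: 0.5
```

```bash
python3 - <<'E'
from h import *
c=shot("wrist","w3.png");state(c)
E
```

```text
t 4.05 tcp stop mm -121.7 -81.8 z 0.0214
toolx in stop deg 89.92 F stop 0.3 -0.2 -0.1
block mm -129.5 -40.9 ang -0.16 size [60.6 89.9]
```

Call:
servo_tool:
  steps:
    - [0.35,0.004,0,0,0,0,0]
    - [0.35,0.007,0,0,0,0,0]
    - [0.35,0.009,0,0,0,0,0]
    - [0.35,0.011,0,0,0,0,0]
    - [0.35,0.0115,0,0,0,0,0]

```text
time_s: 4.68
tcp_pos: [0.5373, 0.0762, 0.0214]
ee_rot: [[0.643, 0.766, -0.001], [0.766, -0.643, -0.001], [-0.001, -0.0, -1.0]]
contact_force: [-1.3, -2.7, 2.0]
grip_width: 0.0299
gripper_force: 1.9
```

```bash
python3 - <<'E'
from h import *
c=shot("wrist","w4.png");state(c)
E
```

```text
t 4.725 tcp stop mm -121.8 -71.2 z 0.0214
toolx in stop deg 89.93 F stop 0.4 -3.4 1.2
block mm -129.5 -30.2 ang -0.19 size [60.6 89.9]
```

Call:
servo_tool:
  steps:
    - [0.35,-0.015,0,0,0,0,0]
    - [0.3,-0.03,0,-0.01,0,0,0]
    - [0.25,-0.03,0,-0.06,0,0,-0.1]
    - [0.25,-0.02,-0.03,-0.08,0,0,-0.28]
    - [0.25,0.0,-0.06,-0.08,0,0,-0.45]
    - [0.25,0.02,-0.084,-0.08,0,0,-0.62]
    - [0.25,0.039,-0.084,-0.08,0,0,-0.8]
    - [0.25,0.039,-0.084,-0.08,0,0,-0.98]
    - [0.25,0.039,-0.084,-0.08,0,0,-1.16]
    - [0.25,0.039,-0.084,-0.08,0,0,-1.34]

```text
time_s: 5.98
tcp_pos: [0.4982, 0.1599, 0.102]
ee_rot: [[-0.602, 0.798, 0.001], [0.798, 0.602, 0.0], [-0.0, 0.001, -1.0]]
contact_force: [-0.2, 0.2, -0.7]
grip_width: 0.0211
gripper_force: 0.0
```

Call:
servo_tool:
  steps:
    - [0.25,0,0,0,0,0,-0.18]
    - [0.25,0,0,0,0,0,-0.231]
    - [0.25,0,0,0,0,0,-0.231]
    - [0.25,0,0,0,0,0,-0.231]

```text
time_s: 6.48
tcp_pos: [0.4984, 0.1601, 0.1018]
ee_rot: [[-0.765, 0.644, 0.0], [0.644, 0.765, 0.0], [-0.0, 0.0, -1.0]]
contact_force: [0.6, -0.6, -1.1]
grip_width: 0.0214
gripper_force: 0.0
```

```bash
python3 - <<'E'
from h import *
c=shot("wrist","w5.png");state(c);print(robot.get_obs()["q"].round(2))
E
```

```text
t 6.525 tcp stop mm -205.5 -31.9 z 0.1017
toolx in stop deg 179.87 F stop -0.1 0.7 -0.2
block mm -112.7 -32.1 ang -0.24 size [53.5 58.1]
[ 0.23  0.3   1.97  0.    0.87 -0.64]
```

View pics/w5.png

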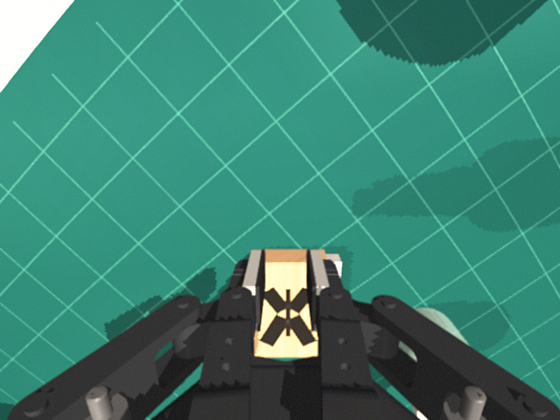

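The block is partly hidden under the gripper, centred at about (287,305), and lies in line with the fingers. I'll descend behind its end and push along tool −x.

Call:
servo_tool:
  steps:
    - [0.25,0,0,0.05,0,0,0.002]
    - [0.25,0,0,0.07,0,0,0.002]
    - [0.25,0,0,0.0805,0,0,0.002]
    - [0.25,-0.012,0,0.0805,0,0,0.002]
    - [0.25,-0.019,0,0.0805,0,0,0.002]
    - [0.25,-0.025,0,0.0805,0,0,0.002]
    - [0.25,-0.031,0,0.0805,0,0,0.002]
    - [0.25,-0.037,0,0.0805,0,0,0.002]
    - [0.25,-0.043,0,0.0805,0,0,0.002]
    - [0.25,-0.049,0,0.0805,0,0,0.002]

```text
time_s: 7.78
tcp_pos: [0.5363, 0.1287, 0.0209]
ee_rot: [[-0.764, 0.645, -0.0], [0.645, 0.764, -0.0], [0.0, -0.0, -1.0]]
contact_force: [-0.9, 1.3, 0.1]
grip_width: 0.021
gripper_force: 0.5
```

Call:
servo_tool:
  steps:
    - [0.25,-0.007,0,0,0,0,0]
    - [0.25,-0.014,0,0,0,0,0]
    - [0.25,-0.021,0,0,0,0,0]
    - [0.25,-0.028,0,0,0,0,0]
    - [0.25,-0.034,0,0,0,0,0]
    - [0.25,-0.039,0,0,0,0,0]
    - [0.25,-0.043,0,0,0,0,0]
    - [0.25,-0.046,0,0,0,0,0]

```text
time_s: 8.78
tcp_pos: [0.5713, 0.0991, 0.0209]
ee_rot: [[-0.764, 0.645, -0.0], [0.645, 0.764, -0.0], [0.0, -0.0, -1.0]]
contact_force: [-0.1, 0.6, 0.7]
grip_width: 0.0214
gripper_force: 0.4
```

```bash
python3 - <<'E'
from h import *
state();c=shot("side","s6.png")
i=cv2.resize(c["pixels"][130:270,200:400,::-1],None,fx=4,fy=4,interpolation=3);cv2.imwrite("pics/s6c.png",i)
E
```

```text
t 8.775 tcp stop mm -110.4 -31.8 z 0.0209
toolx in stop deg 179.81 F stop -0.5 0.4 0.7
```

View pics/s6c.png

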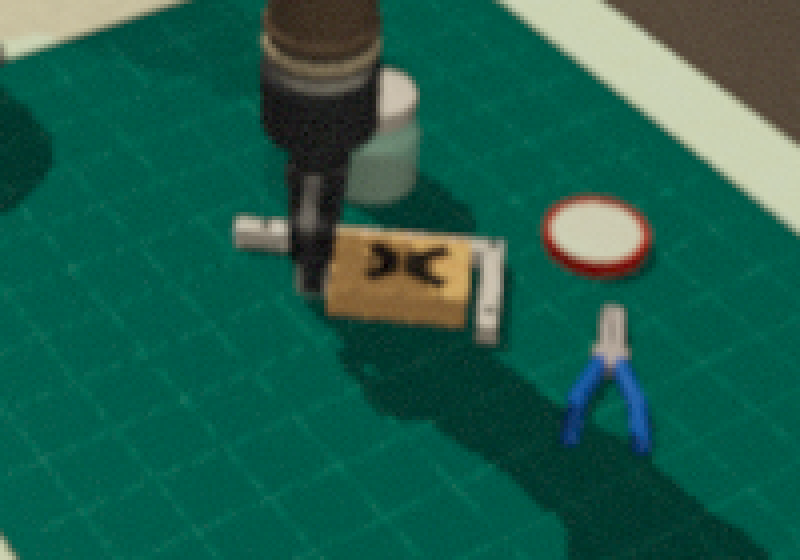

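In the crop, the block (327–470, 230–325) lies along the long arm, a few mm short of the short arm at x≈475. By the TCP reading about 9 mm remain.

Call:
servo_tool:
  steps:
    - [0.25,-0.003,0,0,0,0,0]
    - [0.25,-0.005,0,0,0,0,0]
    - [0.25,-0.007,0,0,0,0,0]
    - [0.25,-0.008,0,0,0,0,0]
    - [0.25,-0.009,0,0,0,0,0]
    - [0.25,-0.0095,0,0,0,0,0]
    - [0.25,-0.01,0,0,0,0,0]

```text
time_s: 9.7
tcp_pos: [0.5783, 0.0932, 0.0209]
ee_rot: [[-0.764, 0.645, -0.001], [0.645, 0.764, 0.001], [0.001, -0.0, -1.0]]
contact_force: [-2.5, 3.4, 2.6]
grip_width: 0.0213
gripper_force: 2.0
```

```bash
python3 -c "
from h import *
state()"
```

```text
t 9.7 tcp stop mm -101.3 -31.9 z 0.0209
toolx in stop deg 179.8 F stop -4.1 1.0 2.6
```

Call:
servo_tool:
  steps:
    - [0.25,0.01,0,0,0,0,0]
    - [0.25,0.03,0,0,0,0,0]
    - [0.25,0.03,0,-0.06,0,0,0]
    - [0.25,0.03,0,-0.12,0,0,0]
    - [0.25,0.0,0,-0.17,0,0,0]
    - [0.25,-0.05,0,-0.2,0,0,0]
    - [0.25,-0.1,0,-0.2,0,0,0]
    - [0.25,-0.151,0,-0.2,0,0,0]
    - [0.25,-0.151,0,-0.2,0,0,0]
    - [0.25,-0.151,0,-0.2,0,0,0]

```text
time_s: 10.95
tcp_pos: [0.693, -0.0037, 0.2199]
ee_rot: [[-0.764, 0.645, -0.002], [0.645, 0.764, 0.001], [0.002, -0.001, -1.0]]
contact_force: [0.1, 0.3, 0.4]
grip_width: 0.0214
gripper_force: 0.0
```

```bash
python3 - <<'E'
from h import *
c=shot("wrist","w7.png");state(c)
E
```

```text
t 11.0 tcp stop mm 48.5 -32.3 z 0.2201
toolx in stop deg 179.86 F stop 0.1 -0.2 -0.6
block mm -45.3 -31.5 ang -0.18 size [60.3 89.7]
```

View pics/w7.png

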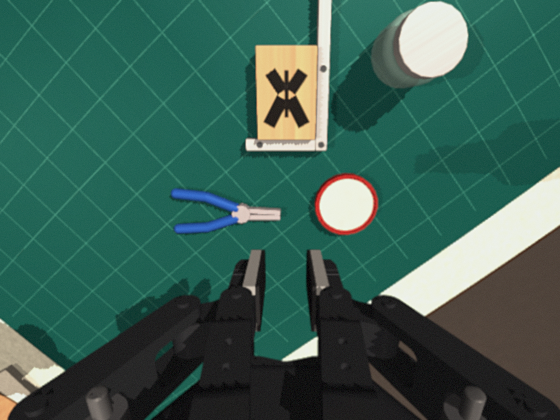

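The block (256–318, 45–140) sits in the L, against the long arm at column ~318 and the short arm at row ~140. The pliers (185–280, 212), lid (346,204) and jar (430,45) look undisturbed. I'll check the gaps against the bar in this same picture.

```bash
python3 - <<'E'
from h import *
c=robot.camera("wrist")
d=np.load("stop.npz");C,u,v=d["C"],d["u"],d["v"]
h=cv2.cvtColor(c["pixels"],cv2.COLOR_RGB2HSV)
m=cv2.inRange(h,(0,0,150),(180,70,255))
L=[];S=[]
for r in range(5,135,2):
    x=np.where(m[r,310:345])[0]
    if len(x):L.append((310+x.max()+.5,r))
for q in range(250,324,2):
    y=np.where(m[130:165,q])[0]
    if len(y):S.append((q,130+y.max()+.5))
for A in(L,S):
    W=onz(c,A,.018)[:,:2]-C;a=cv2.fitLine(W.astype(np.float32),cv2.DIST_HUBER,0,.001,.001).ravel()
    print(np.degrees(np.arctan2(a[:2]@v,a[:2]@u)),"u,v mm median",1000*np.median(W@u),1000*np.median(W@v))
E
```

```text
-0.13054723 u,v mm median -69.81377558518828 11.760312115849612
89.85865 u,v mm median 12.339472470935487 -31.718399690617552
```

The block is square and about 0.6 mm off in x, but there is a gap of about 1.2 mm to the long arm. One gentle push along +y will close it and add margin.

Call:
servo_tool:
  steps:
    - [0.35,0.03,-0.02,0,0,0,0.18]
    - [0.35,0.06,-0.05,0,0,0,0.36]
    - [0.35,0.0935,-0.07,0,0,0,0.54]
    - [0.35,0.0935,-0.07,0,0,0,0.72]
    - [0.35,0.0935,-0.07,0,0,0,0.9]
    - [0.35,0.0935,-0.07,0,0,0,1.08]
    - [0.35,0.0935,-0.07,0,0,0,1.26]
    - [0.35,0.0935,-0.07,0,0,0,1.44]
    - [0.35,0.0935,-0.07,0,0,0,1.573]
    - [0.35,0.0935,-0.07,0,0,0,1.573]

```text
time_s: 12.3
tcp_pos: [0.5768, 0.0033, 0.2211]
ee_rot: [[0.644, 0.765, -0.0], [0.765, -0.644, 0.0], [0.0, -0.0, -1.0]]
contact_force: [0.5, -0.7, 0.1]
grip_width: 0.0301
gripper_force: 0.0
```

Call:
servo_tool:
  steps:
    - [0.35,0,0,0.06,0,0,0]
    - [0.35,0,0,0.12,0,0,0]
    - [0.35,0,0,0.17,0,0,0]
    - [0.35,0,0,0.19,0,0,0]
    - [0.35,0,0,0.199,0,0,0]
    - [0.35,0.01,0,0.199,0,0,0]
    - [0.35,0.018,0,0.199,0,0,0]
    - [0.35,0.024,0,0.199,0,0,0]
    - [0.35,0.027,0,0.199,0,0,0]
    - [0.35,0.0275,0,0.199,0,0,0]

```text
time_s: 13.55
tcp_pos: [0.5957, 0.0235, 0.0222]
ee_rot: [[0.646, 0.763, 0.0], [0.763, -0.646, -0.0], [0.0, 0.0, -1.0]]
contact_force: [0.2, -0.2, -0.3]
grip_width: 0.0301
gripper_force: 0.0
```

```bash
python3 -c "
from h import *
state(robot.camera('wrist'))"
```

```text
t 13.6 tcp stop mm -43.2 -74.4 z 0.0221
toolx in stop deg 89.69 F stop -0.2 -0.5 0.4
block mm -45.2 -31.8 ang -0.26 size [60.2 90. ]
```

Call:
servo_tool:
  steps:
    - [0.35,0.001,0,0,0,0,-0.004]
    - [0.35,0.002,0,0,0,0,-0.004]
    - [0.35,0.003,0,0,0,0,-0.004]
    - [0.35,0.0037,0,0,0,0,-0.004]
    - [0.35,0.004,0,0,0,0,-0.004]
    - [0.35,0.004,0,0,0,0,-0.004]

```text
time_s: 14.35
tcp_pos: [0.5974, 0.0257, 0.0218]
ee_rot: [[0.643, 0.766, -0.002], [0.766, -0.643, -0.001], [-0.002, -0.001, -1.0]]
contact_force: [-2.7, -4.9, 2.5]
grip_width: 0.03
gripper_force: 2.4
```

```bash
python3 -c "
from h import *
state(robot.camera('wrist'))"
```

```text
t 14.4 tcp stop mm -43.3 -71.4 z 0.0218
toolx in stop deg 89.92 F stop 0.9 -5.9 2.6
block mm -45.3 -30.5 ang -0.09 size [60.  90.1]
```

Pushed flush against the long arm with about 6 N. I'll back off, lift and check again.

Call:
servo_tool:
  steps:
    - [0.35,-0.01,0,0,0,0,0]
    - [0.35,-0.03,0,0,0,0,0]
    - [0.35,-0.03,0,-0.05,0,0,0]
    - [0.35,-0.03,0,-0.11,0,0,0]
    - [0.35,-0.03,0,-0.17,0,0,0]
    - [0.35,-0.03,0,-0.2,0,0,0]
    - [0.35,-0.03,0,-0.2,0,0,0]
    - [0.35,-0.03,0,-0.2,0,0,0]

```text
time_s: 15.4
tcp_pos: [0.5773, 0.003, 0.2204]
ee_rot: [[0.644, 0.765, -0.002], [0.765, -0.644, 0.0], [-0.001, -0.002, -1.0]]
contact_force: [0.4, 0.0, -1.0]
grip_width: 0.0299
gripper_force: 0.0
```

```bash
python3 -c "
from h import *
state(shot('wrist','w9.png'))"
```

```text
t 15.45 tcp stop mm -44.5 -101.8 z 0.2196
toolx in stop deg 89.89 F stop 0.7 -1.0 0.3
block mm -45.0 -30.2 ang -0.13 size [59.5 90.7]
```

View pics/w9.png

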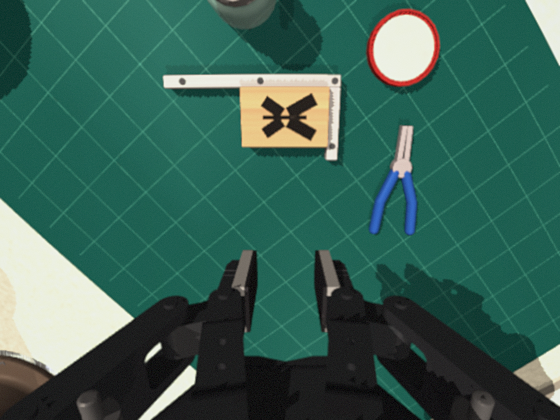

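The block (240–330, 86–148) is seated flush in the corner at (-45.0, -30.2) mm, 0.13° off square. The arm is clear.

```bash
python3 -c "
from cell import robot
print(robot.hand_in())"
```

```text
the job is handed in; nothing more can be done
None
```

I pushed the block flush into the corner of the stop and handed the job in: the last measurement put it at (-45.0, -30.2) mm, 0.13° off square, with the arm clear and the jar, lid and pliers not touched; hand-in returned no verdict.

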